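Hang a filter carrier on the optical-table rail and slide it into its station

ROBOT

A 7-joint arm with a two-finger parallel gripper is mounted at the origin on the work surface. World frame = base frame: x ahead of the robot, y to its left, z up, the work surface at z = 0. Lengths are in mm, angles in degrees, forces in N, time in s.
With the tool pointing down it reaches from about 425 to 875 mm from the base axis. Payload 4.7 kg.
Tool frame: the origin (TCP) lies midway between the tips of the shut fingers; the grasp point (between the pads) lies 19 mm behind it (arm.tcp_to_grasp is the distance from the TCP to the grasp point, in mm); z points along the fingers, y is the line along which they close (so a half turn about z gives the same grasp; the last joint's range is limited). The gripper opens to 85 mm and grips with 20 to 120 N. Pads are 22 mm wide; open, the fingers measure 114 mm over their backs; the gripper's body (76 mm by 85 mm) begins 54 mm behind the grasp point. The pads swing forward as they close: fully open they stand 13 mm farther back than shut.
Start: joints at [71.74, 18.392, -4.016, 83.108, 1.295, 78.541, -3.26], TCP at [212.329, -614.364, 208.249] pointing down, gripper open.
Joint ranges: [-163.93, 163.93], [-17.29, 119.83], [-79.2, 71.16], [3.27, 140.29], [-89.18, 269.18], [5.43, 117.66], [-154.24, 154.24]. Speed limits (degrees/s): [147.25, 147.25, 180, 180, 180, 180, 180].

INTERFACE

Orientations are given as [roll, pitch, yaw] about the fixed x, y, z axes, in that order (R = Rz(yaw) Ry(pitch) Rx(roll)).
In Python, from cell import arm gives the robot as it stands. Calls block until the motion is done:
- arm.goto(position, orientation): joint-space move of the TCP to a pose.
- arm.move_l(position, ori=None, speed=150): straight line of the TCP; ori=None keeps the orientation; speed is the mean speed in mm/s.
- arm.movej(angles): joint-space move.
- arm.open_gripper() and arm.grasp(): open the fingers fully, or close them until they stop; the grip force is fixed at half the most.
- arm.sleep(seconds).
- arm.solve_ik(position, orientation): joint angles nearest the present ones, or None.
- arm.observe(): the state.
- arm.camera(name): name is "scene" or "side" or "wrist"; returns a dict with "img" (400x640x3 uint8, blue, green, red), "vfov" (degrees; the focal length in pixels is half the picture's height over the tangent of half this angle, whatever the lens; pixels are square), "cx", "cy" (the principal point, pixels), "position" and "orientation" of the camera in the world; the wrist camera has in their place "tool_from_camera" (4x4, takes a point from camera to tool coordinates, whose origin is the TCP and whose axes are the flange's). Camera axes: x right, y up, looking along -z (the intrinsics and any distortion apply to the point x, -y, -z); pixel columns grow to the right and rows downward; lengths in mm; the calibration is good to about 2 mm. A picture is of the moment at which its call begins: read the wrist's pose just before it. There is no depth.
A pose or a line that the arm cannot do raises arm.IKError and nothing moves.
- arm.close_job(): hands the job in; it is judged then, once.
Trained networks look in the newest picture that a camera, given by its name, has taken for a name from the list of things; names that differ only in an ending like _2 or _b are one class to them, and where a whole thing is asked for, a point or a joint stands for the part that bears it (a point fixed in the world has none). Each returns a list of dicts, best first, with "p" (0 to 1); they miss things now and then, are a little off and sometimes report something else, mostly with a low value. They report only what shows in the picture. A call takes as long as a camera call. They do not tell look-alikes from the thing itself.
- arm.look_for(thing, camera): "extent" ([left, top, right, bottom] in pixels, round what is visible of it).
The state is a dict: "t": time; "qpos": joint angles; "joint_velocities": joint speeds; "effort": joint torques, N m; "position": TCP position; "tool_rot": TCP orientation; "contact_force": force on the tool from outside, world axes, zero at the start; "torque": the same for the moment, N m; "gripper_width": finger opening in mm; "grip_force": force on a finger pad.
Only numpy, scipy, OpenCV 4.12 (cv2) and the standard library are available. Lean on these libraries where they do the work, as an engineer would, in place of code of your own. Each camera call takes 0.05 s, during which the arm holds its last target. There are 200 camera calls.

TASK

Take the amber filter carrier out of its stand and hook it over the rail at the open end, the part that has no cover strip above it. Then slide it along the rail, under the cover strip, to the station with the yellow flag, let it drop fully down into the notch there and leave it hanging. The flag marks the notch only roughly, so feel for it without pressing hard, and leave the green carrier, the bottle and the camera where they are.

Things in the scene. Friction and masses are not known exactly. Their poses are not given: they have to be found in the camera images.
- amber_carrier: The carrier to hang: black upright plate 100 wide (y), 8 thick (x), 116 tall (z), amber-orange window on both faces, amber grip in front (-x), aluminium hook behind (+x); about 0.15 kg, its metal grip being the heaviest part. Origin: centre of the plate's underside; z up.
- amber_carrier_hook (a point): Centre of the underside of the hook's web, amid the throat, 10.5, 0, 110 from the carrier's origin: the point that comes to rest on the rail. Axes as the carrier's. The hook opens downward: web 24 wide (y), 6 thick, from the plate back to a lip 4 thick, 50 wide, reaching 24 below the web's underside, its end flared. Throat between plate and lip: 13 (x 4 to 17 from the carrier's origin).
- amber_carrier_grip (a point): Grip point of the amber carrier (-42, 0, 118 from its origin): on an upright bar 14 (x) by 16 (y) by 50 tall, held by an arm in front of the plate, from 88 to 138 above the origin. Pinch it from above across its 16 mm (along y).
- green_carrier: A second carrier of the same shape with green window and grip, to be left in the stand. Origin and axes as for the amber one.
- stand: White stand 200 (x) by 124 (y) by 40 tall with two slots across y, 110 apart, each holding one carrier upright; which is in which varies. The plates' undersides stand 10 above the table, 30 deep in slots 1.6 wider than the plate. The grips point to -x of the stand. Origin: centre of its underside.
- rail: Fixed rail: aluminium blade 10 thick (x), 340 long (y), 30 tall, on two posts, top edge 200 above the table. Origin: on the table under the blade's middle; y along the blade, x across it to the back, z up. Its top 8 mm are a steel strip with three through notches 27 wide (y), 60 apart, near y = 0, 60, 120; the strip is clamped by hand up to 6 mm to either side.
- rail_open_end (a point): Middle of the open, uncovered end of the rail (its y from -170 to -35), on the blade's top edge, at the rail's y = -115, 200 above the table; a blue stripe on the blade marks it. The carrier hangs with plate and grip on the rail's -x side. Axes as the rail's.
- rail_cover (a point): Middle of the underside of the dark cover strip, 12 above the blade's top edge, at the rail's y = 67.5. The strip is 20 wide (x), 5 thick, from y = -35 to 170, carried by two columns behind the blade (x 30 to 40, y = -28 and 155). Under it the carrier (web 6 thick) can be lifted at most 6 while sliding. Axes as the rail's.
- flag_yellow: Yellow flag (26 wide in y, 20 in x, 18 tall) on top of the cover strip, above the notch to be used (one of three, varies) and within 6 mm of its middle; the other two have grey flags. Origin: centre of its underside, 17 above the blade's top edge; axes parallel to the rail's.
- cleaner: Amber bottle with white cap, 52 across, 130 tall, standing on the table. Origin: centre of its underside.
- camera: Grey camera block 80 x 70 x 70 with a black lens tube to -x, standing on the table. Origin: centre of its underside.
There are look-alikes about, which are no part of the job. What is shaped like the amber_carrier but brown is not meant.

How it is judged (in metres and radians):
On the way:
1. the amber carrier's hook is over the blade at the open end, its web resting on or within 6 mm above the top edge (x of amber_carrier_hook in the frame of rail between -0.007 and 0.007 m and z of amber_carrier_hook in the frame of rail between 0.195 and 0.206 m and y of amber_carrier_hook in the frame of rail between -0.165 and -0.07 m), for 0.1 s.
At the end, for the whole second after the job is handed in: The amber carrier hangs at rest, its web in the notch under the yellow flag: within 10 mm of the flag along the rail, 7 mm across it, 5 mm or more below the top edge, within 0.2 rad of upright and parallel to the rail. Green carrier within 20 mm, bottle and camera within 30 mm of their starts (x of amber_carrier_hook in the frame of rail between -0.007 and 0.007 m and y of amber_carrier_hook in the frame of flag_yellow between -0.01 and 0.01 m and z of amber_carrier_hook in the frame of rail between 0.187 and 0.195 m and angle between amber_carrier's own z axis and vertical below 0.2 rad and angle between the y axis of amber_carrier and the y axis of rail, either way round below 0.2 rad and linear speed of amber_carrier below 0.02 m/s and angular speed of amber_carrier below 0.1 rad/s and distance of green_carrier from where it was at the start of the episode below 0.02 m and distance of each of cleaner, camera from where it was at the start of the episode below 0.03 m); the robot touches nothing.
It fails at once if the carrier is pressed on the rail with more than 40 N (contact force between amber_carrier and rail above 40 N).
It fails at once if the green carrier is moved more than 20 mm (distance of green_carrier from where it was at the start of the episode above 0.02 m).
It fails at once if the bottle is moved more than 30 mm (distance of cleaner from where it was at the start of the episode above 0.03 m).
It fails at once if the camera is moved more than 30 mm (distance of camera from where it was at the start of the episode above 0.03 m).
It also fails if it takes over 54 s, if anything falls off the work surface, if the arm or the gripper's body presses on something with over 40 N, if the wrist force passes 120 N, or if a joint passes its speed limit or range.

## Working session

There is one attempt and no reset: what is moved stays moved. The work goes in short steps, each a Python script; the robot and the scene stay as the last script left them, time stands still between calls to the robot, and variables do not carry over. Pictures are saved under pics/ and viewed, at most 10 in all, crops included, and the job is handed in when it is done.

```bash
ls; mkdir -p pics; python3 - <<'E'
from cell import arm
import cv2,numpy as np
o=arm.observe();print({k:o[k] for k in("t","position","tool_rot","contact_force","gripper_width")},arm.tcp_to_grasp)
for n in("scene","side","wrist"):
    c=arm.camera(n);cv2.imwrite(f"pics/{n}0.png",c["img"]);print(n,{k:v for k,v in c.items() if k!="img"})
    for t in("amber_carrier","green_carrier","stand","rail","flag_yellow","cleaner","camera"):
        print(t,[(np.round(d["extent"]).tolist(),round(d["p"],2)) for d in arm.look_for(t,n)][:4])
E
```

```text
pics
{'t': 0.0, 'position': array([ 212.08314629, -613.78797623,  207.10977323]), 'tool_rot': array([-1.79887321e+02,  6.75083322e-03,  1.90689815e+01]), 'contact_force': array([-0.18740976, -0.06271474, -0.22404679]), 'gripper_width': 85.41332726010776} 18.700000000000003
scene {'vfov': 42.87115021627494, 'cx': 314.1761179415578, 'cy': 201.28031796813036, 'position': array([ 926.45327727,  730.54232077, 1378.17708548]), 'orientation': array([ 35.06202793,  -0.60399772, 153.09114737])}
amber_carrier [([273.0, 102.0, 311.0, 128.0], 0.77), ([316.0, 118.0, 349.0, 156.0], 0.7), ([276.0, 128.0, 300.0, 166.0], 0.68)]
green_carrier [([247.0, 136.0, 269.0, 174.0], 0.65)]
stand [([232.0, 143.0, 305.0, 188.0], 0.87)]
rail [([268.0, 183.0, 341.0, 319.0], 0.71)]
flag_yellow [([309.0, 220.0, 316.0, 227.0], 0.51)]
cleaner [([392.0, 296.0, 416.0, 325.0], 0.62)]
camera [([268.0, 185.0, 344.0, 318.0], 0.28)]
side {'vfov': 53.065564368311485, 'cx': 319.5765826242019, 'cy': 203.12282698030245, 'position': array([-90.79554316, 585.57537596, 925.78242871]), 'orientation': array([  47.97048866,   -0.46513
[... 300 characters left out ...]
, 296.0, 252.0, 335.0], 0.26)]
flag_yellow [([271.0, 185.0, 280.0, 192.0], 0.64)]
cleaner []
camera [([155.0, 274.0, 200.0, 321.0], 0.84)]
wrist {'vfov': 64.3926987432169, 'cx': 318.677328044507, 'cy': 203.18516796048868, 'tool_from_camera': array([[-1.71092556e-04,  9.65715083e-01,  2.59604215e-01,
         6.52860742e+01],
       [ 9.99999985e-01,  1.73166140e-04,  1.48818838e-05,
         3.96556166e-01],
       [-3.05830003e-05,  2.59604214e-01, -9.65715098e-01,
        -1.65195980e+02],
       [ 0.00000000e+00,  0.00000000e+00,  0.00000000e+00,
         1.00000000e+00]])}
amber_carrier [([3.0, 0.0, 129.0, 64.0], 0.8)]
green_carrier []
stand []
rail []
flag_yellow []
cleaner []
camera []
```

```bash
python3 - <<'E'
import cv2,numpy as np
a=cv2.imread("pics/scene0.png")[90:340,220:430];cv2.imwrite("pics/s1.png",cv2.resize(a,None,fx=2.4,fy=2.4,interpolation=cv2.INTER_CUBIC))
a=cv2.imread("pics/side0.png")[130:350,140:470];cv2.imwrite("pics/d1.png",cv2.resize(a,None,fx=2.4,fy=2.4,interpolation=cv2.INTER_CUBIC))
E
```

```text
(no output)
```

View pics/s1.png

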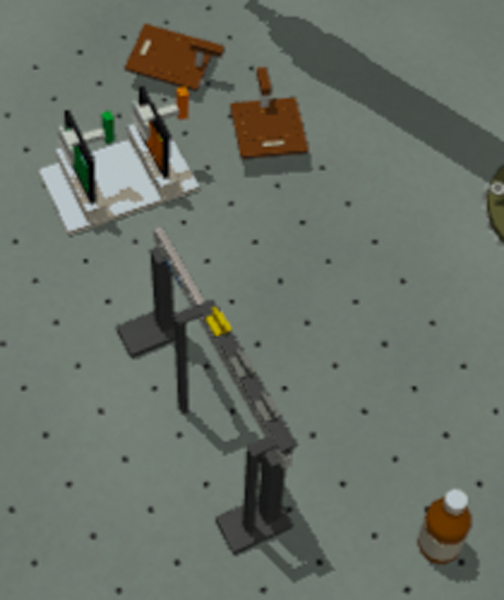

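View pics/d1.png

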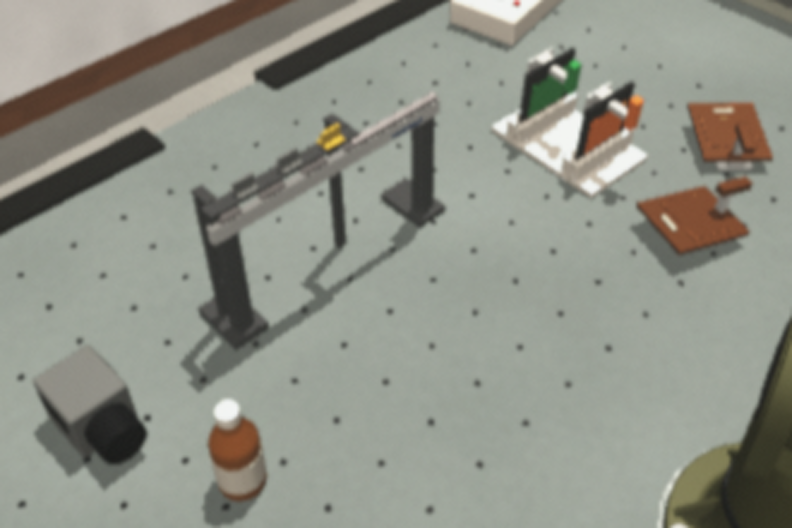

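```bash
cat > h.py <<'E'
import numpy as np,cv2
from scipy.spatial.transform import Rotation as R
from scipy.optimize import least_squares
def cam(c,obs=None):
    """returns (K params, R world_from_cam, position)"""
    f=200/np.tan(np.radians(c["vfov"]/2))
    if "position" in c: return f,c["cx"],c["cy"],R.from_euler("xyz",c["orientation"],degrees=True).as_matrix(),np.array(c["position"])
    T=c["tool_from_camera"];Rt=R.from_euler("xyz",obs["tool_rot"],degrees=True).as_matrix()
    return f,c["cx"],c["cy"],Rt@T[:3,:3],obs["position"]+Rt@T[:3,3]
def proj(k,P):
    f,cx,cy,M,p=k;q=(np.atleast_2d(P)-p)@M
    return np.c_[cx+f*q[:,0]/-q[:,2],cy-f*q[:,1]/-q[:,2]]
def place(pose,L):
    x,y,a=pose;c,s=np.cos(a),np.sin(a);L=np.atleast_2d(L)
    return np.c_[x+c*L[:,0]-s*L[:,1],y+s*L[:,0]+c*L[:,1],L[:,2]]
def plane(k,uv,z):
    f,cx,cy,M,p=k;d=M@np.array([(uv[0]-cx)/f,-(uv[1]-cy)/f,-1]);return p+d*(z-p[2])/d[2]
def tri(ks,uvs):
    return least_squares(lambda P:np.concatenate([proj(k,P)[0]-u for k,u in zip(ks,uvs)]),[500,-300,100.])
E
python3 - <<'E'
from h import *
import pickle
from cell import arm
ks=[cam(arm.camera(n)) for n in("scene","side")];pickle.dump(ks,open("ks.pkl","wb"))
S=lambda u,v:np.array([220+u/2.4,90+v/2.4]);D=lambda u,v:np.array([140+u/2.4,130+v/2.4])
for n,a,b in [("grip top",(182,89),(636,98)),("ggrip",(108,113),(575,62)),("open end",(158,232),(434,98)),("flag",(218,321),(332,136)),("bottle cap",(456,498),(227,408)),("far end cover",(278,440),(208,207))]:
    r=tri(ks,[S(*a),D(*b)]);print(n,r.x.round(1),r.fun.round(1))
E
```

```text
grip top [ 442.6 -327.7  146.9] [-0.  -0.2 -0.1  0.1]
ggrip [ 551.1 -332.3  147.2] [-0.  -0.3 -0.2  0.2]
open end [587.9 -91.6 190.9] [-0.1 -0.5 -0.3  0.4]
flag [589.2  71.8 221.7] [-0.2 -0.7 -0.5  0.6]
bottle cap [431.6 344.  129.7] [-0.4 -0.7 -0.5  0.5]
far end cover [598.1 233.4 214.5] [ 0.2  0.6  0.4 -0.4]
```

```bash
python3 - <<'E'
from h import *
import pickle
from cell import arm
V={}
for n,p in [("rail",(585,40,340)),("rail2",(545,-20,340)),("stand2",(520,-290,300)),("stand",(480,-330,300))]:
    arm.goto(p,[180,0,0]);arm.sleep(.2);o=arm.observe();c=arm.camera("wrist");V[n]=cam(c,o);cv2.imwrite(f"pics/{n}.png",c["img"])
    print(n,o["t"],o["position"].round(1),o["tool_rot"].round(2),o["qpos"].round())
pickle.dump(V,open("V.pkl","wb"))
E
```

```text
rail 4.2 [585.1  39.4 339.8] [ 1.8e+02  1.0e-02 -6.0e-02] [  37.   15.  -53.   78.   12.   93. -105.]
rail2 4.8417 [545.3 -18.5 340.1] [-1.7995e+02 -2.0000e-02  1.4000e-01] [ 47.   8. -53.  84.   6.  91. -95.]
stand2 6.1583 [ 521.  -288.   300.7] [ 1.7997e+02 -5.0000e-02  1.9000e-01] [ 63.  14. -45.  82.  10.  88. -71.]
stand 6.75 [ 480.9 -328.7  300.2] [-1.7999e+02 -4.0000e-02  1.4000e-01] [ 68.  12. -43.  83.   8.  88. -64.]
```

View pics/rail.png

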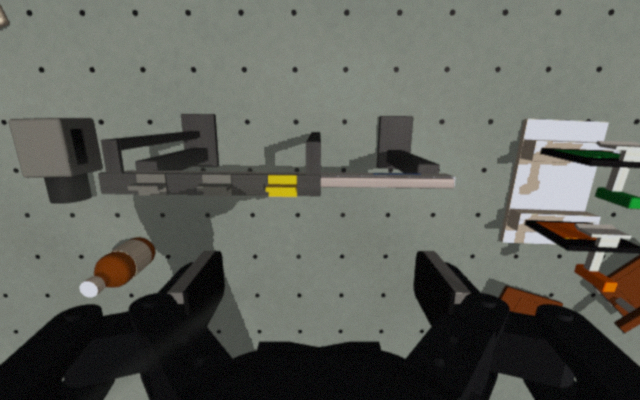

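View pics/stand.png

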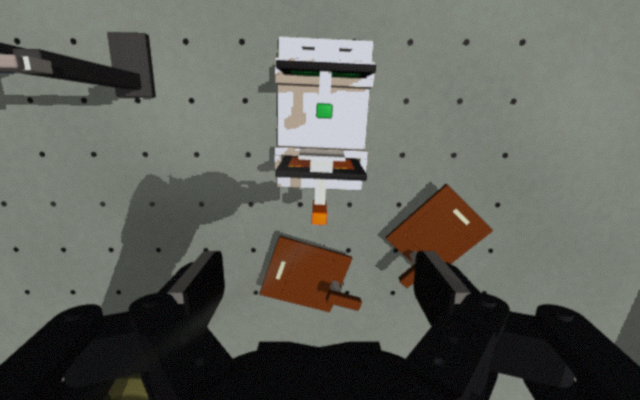

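```bash
python3 - <<'E'
from h import *
a=cv2.imread("pics/stand.png")[130:240,260:390];b=cv2.imread("pics/rail.png")[155:215,260:470]
a=cv2.resize(a,(520,440)[:2] and None,fx=3,fy=3,interpolation=cv2.INTER_NEAREST);b=cv2.resize(b,None,fx=3.7,fy=3.7,interpolation=cv2.INTER_NEAREST)
o=np.zeros((a.shape[0]+b.shape[0],800,3),np.uint8);o[:a.shape[0],:a.shape[1]]=a;o[a.shape[0]:,:b.shape[1]]=b;cv2.imwrite("pics/crop.png",o);print(a.shape,b.shape)
for n in("rail","rail2"):
    g=cv2.imread(f"pics/{n}.png").astype(int);h=cv2.cvtColor(g.astype(np.uint8),cv2.COLOR_BGR2HSV)
    m=(g[...,2]>g[...,1]+3)&(g[...,2]>100)&(h[...,1]<90);m[:,:300]=0;m[:120]=0;m[250:]=0;m[:,500:]=0
    nn,l,s,_=cv2.connectedComponentsWithStats(m.astype(np.uint8));k=1+np.argmax(s[1:,4]);print(n,s[k])
    ys,xs=np.nonzero(l==k)
    for x in range(xs.min(),xs.max()+1,12):print(x,ys[xs==x].min(),ys[xs==x].max(),end="; ")
    y=(h[...,0]>22)&(h[...,0]<35)&(h[...,1]>180)&(h[...,2]>120);ys,xs=np.nonzero(y);print("yellow",xs.min(),xs.max(),ys.min(),ys.max())
for n in("stand","stand2"):
    h=cv2.cvtColor(cv2.imread(f"pics/{n}.png"),cv2.COLOR_BGR2HSV)
    for t,lo,hi,v in(("orange",8,18,120),("green",50,75,90)):
        m=(h[...,0]>=lo)&(h[...,0]<=hi)&(h[...,1]>180)&(h[...,2]>v)
        nn,l,s,ce=cv2.connectedComponentsWithStats(m.astype(np.uint8));print(n,t,s[1:][s[1:,4]>30].tolist())
E
```

```text
(330, 390, 3) (222, 777, 3)
rail [ 320  176  135   13 1379]
320 179 185; 332 177 186; 344 177 186; 356 177 187; 368 177 187; 380 177 186; 392 177 187; 404 178 187; 416 178 187; 428 178 187; 440 178 187; 452 178 187; yellow 266 296 175 195
rail2 [ 300  136   99   12 1072]
300 136 146; 312 136 146; 324 136 146; 336 136 146; 348 137 146; 360 137 147; 372 137 147; 384 137 147; 396 137 147; yellow 195 231 130 152
stand orange [[312, 211, 15, 13, 169]]
stand green [[318, 105, 13, 12, 150]]
stand2 orange [[349, 247, 14, 12, 164]]
stand2 green [[357, 145, 14, 13, 163]]
```

View pics/crop.png

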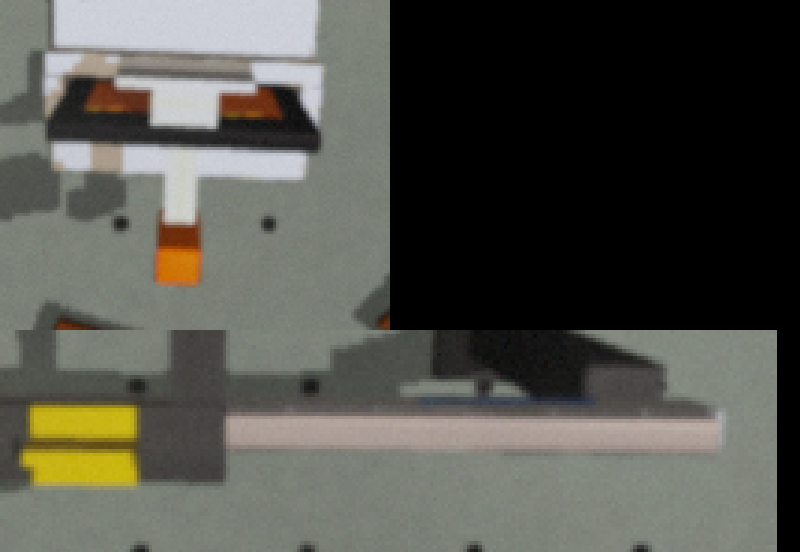

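```bash
python3 - <<'E'
from h import *
import pickle
V=pickle.load(open("V.pkl","rb"))
for n,e in(("stand",(319.5,217.5)),("stand2",(356,253))):print("amber grip top",n,plane(V[n],e,148).round(1))
for n,e in(("stand",(324.5,111)),("stand2",(364,151.5))):print("green grip top",n,plane(V[n],e,148).round(1))
for n in("rail","rail2"):
    g=cv2.imread(f"pics/{n}.png").astype(int);h=cv2.cvtColor(g.astype(np.uint8),cv2.COLOR_BGR2HSV)
    m=(g[...,2]>g[...,1]+3)&(g[...,2]>100)&(h[...,1]<90);m[:,:330 if n=="rail" else 300]=0;m[:120]=0;m[250:]=0;m[:,500:]=0
    nn,l,s,_=cv2.connectedComponentsWithStats(m.astype(np.uint8));l=l==1+np.argmax(s[1:,4]);xs=np.unique(np.nonzero(l)[1])[3:-3]
    ctr=np.array([np.nonzero(l[:,x])[0].mean()+.5 for x in xs]);w=np.mean([l[:,x].sum() for x in xs])
    P=np.array([plane(V[n],(x+.5,c),200) for x,c in zip(xs,ctr)]);f=np.polyfit(P[:,1],P[:,0],1);print(n,"width px",w,"yaw",-np.degrees(np.arctan(f[0])),"x at y=-50,70",np.polyval(f,[-50,70]).round(1),P[[0,-1]].round(1).tolist())
    y=(h[...,0]>22)&(h[...,0]<35)&(h[...,1]>180)&(h[...,2]>120);ys,xs=np.nonzero(y);e=((xs.min()+xs.max()+1)/2,(ys.min()+ys.max()+1)/2)
    print("flag",plane(V[n],e,235).round(1),"w",plane(V[n],(xs.min(),e[1]),235)-plane(V[n],(xs.max()+1,e[1]),235))
    print("end",plane(V[n],(455.3 if n=="rail" else 399.5,e[1]),200).round(1))
# cover strip lower edge and ends in rail image
g=cv2.cvtColor(cv2.imread("pics/rail.png"),cv2.COLOR_BGR2GRAY)
for x in (104,112,120,125,200,230,250,305,312):print(x,g[160:205,x].tolist())
E
```

```text
amber grip top stand [ 445.6 -330.   148. ]
amber grip top stand2 [ 445.4 -329.1  148. ]
green grip top stand [ 552.8 -334.5  148. ]
green grip top stand2 [ 554.4 -333.4  148. ]
rail width px 10.327731092436975 yaw -0.7153278901675131 x at y=-50,70 [589.  590.5] [[589.9, 24.4, 200.0], [588.8, -91.0, 200.0]]
flag [593.8  71.1 235. ] w [ 0.03072992 26.88852352  0.        ]
end [586.3 -95.  200. ]
rail2 width px 10.935483870967742 yaw -0.7401013652603723 x at y=-50,70 [588.7 590.3] [[589.1, -4.4, 200.0], [588.4, -91.4, 200.0]]
flag [591.4  69.4 235. ] w [-0.07391802 31.005481    0.        ]
end [589.3 -95.1 200. ]
104 [85, 88, 93, 96, 105, 106, 112, 118, 120, 120, 118, 103, 79, 63, 66, 67, 71, 68, 67, 67, 70, 67, 69, 72, 68, 71, 68, 66, 71, 65, 71, 69, 72, 87, 107, 123, 123, 122, 125, 126, 125, 128, 129, 127, 129]
112 [64, 65, 60, 62, 67, 61, 66, 67, 65, 65, 65, 69, 62, 64, 64, 70, 65, 65, 65, 66, 70, 68, 72, 73, 70, 69, 69, 68, 72, 67, 69, 69, 74, 86, 107, 120, 127, 127, 125, 128, 126, 128, 128, 129, 127]
120 [34, 36, 39, 43, 41, 44, 51, 46, 55, 52, 53, 57, 62, 64, 67, 63, 67, 68, 69, 
[... 584 characters left out ...]
92, 94, 94, 97, 97, 93, 78, 59, 48, 44, 49, 57, 66, 70, 75, 70, 74, 74, 78, 73, 79, 79, 79, 84, 80, 81, 76, 80]
250 [131, 129, 128, 129, 129, 112, 87, 70, 52, 37, 38, 50, 66, 65, 60, 69, 73, 71, 72, 77, 70, 70, 72, 75, 71, 69, 69, 72, 73, 72, 70, 73, 69, 71, 65, 70, 79, 81, 86, 106, 124, 125, 128, 127, 126]
305 [103, 101, 103, 104, 101, 91, 78, 74, 77, 75, 77, 77, 73, 69, 62, 63, 69, 70, 70, 68, 68, 66, 71, 75, 76, 72, 76, 70, 65, 66, 69, 68, 68, 66, 67, 82, 110, 123, 129, 125, 124, 125, 128, 125, 128]
312 [66, 67, 66, 69, 66, 71, 67, 68, 65, 70, 68, 70, 71, 65, 66, 64, 72, 70, 75, 68, 70, 68, 71, 71, 72, 68, 72, 70, 71, 66, 67, 69, 61, 64, 66, 70, 97, 118, 126, 126, 129, 127, 127, 127, 125]
```

```bash
cat >> h.py <<'E'
def st(arm,s=""):
    o=arm.observe();print(s,round(o["t"],2),o["position"].round(1),o["tool_rot"].round(2),"F",o["contact_force"].round(1),"w",round(o["gripper_width"],1),"g",round(float(np.max(o["grip_force"])),1));return o
E
python3 - <<'E'
from h import *
from cell import arm
O=[180,0,-2.4];x,y=445.5,-329.5
arm.goto([x,y,190],O);st(arm,"above")
arm.move_l([x,y,109],O,speed=80);st(arm,"down")
arm.grasp();o=st(arm,"grasped")
arm.move_l([x,y,130],O,speed=60);st(arm,"lift20")
arm.move_l([x,y,250],O,speed=150);st(arm,"up")
arm.move_l([450,-110,250],[180,0,-1.5],speed=200)
arm.move_l([536.5,-40,250],[180,0,-.7],speed=120);arm.sleep(.2);o=st(arm,"over rail")
c=arm.camera("wrist");cv2.imwrite("pics/hook.png",cv2.resize(c["img"][100:330,200:440],None,fx=2.5,fy=2.5,interpolation=cv2.INTER_CUBIC))
s=arm.camera("side")["img"];cv2.imwrite("pics/hookside.png",s)
E
```

```text
above 7.33 [ 446.5 -329.4  191.1] [ 1.7997e+02 -8.0000e-02 -2.3500e+00] F [-0.3  0.9  1.3] w 85.3 g 0.0
down 8.49 [ 445.9 -329.8  109.6] [ 1.7996e+02 -5.0000e-02 -2.4000e+00] F [-0.5  0.6 -0.2] w 85.5 g 0.0
grasped 9.13 [ 445.5 -329.4  109.3] [-1.80e+02  1.00e-02 -2.39e+00] F [-1.5  0.3  2.1] w 14.3 g 58.9
lift20 9.63 [ 445.4 -329.7  130.3] [ 1.7997e+02 -1.0000e-02 -2.4100e+00] F [-0.2 -0.1 -0.7] w 14.0 g 58.6
up 10.58 [ 444.9 -329.2  248.9] [-1.7993e+02  9.0000e-02 -2.4000e+00] F [-0.2 -0.6 -1.9] w 14.3 g 58.6
over rail 13.11 [536.1 -40.5 250. ] [ 1.7996e+02  1.0000e-02 -7.6000e-01] F [-0.7  0.4 -1.8] w 14.3 g 58.6
```

View pics/hook.png

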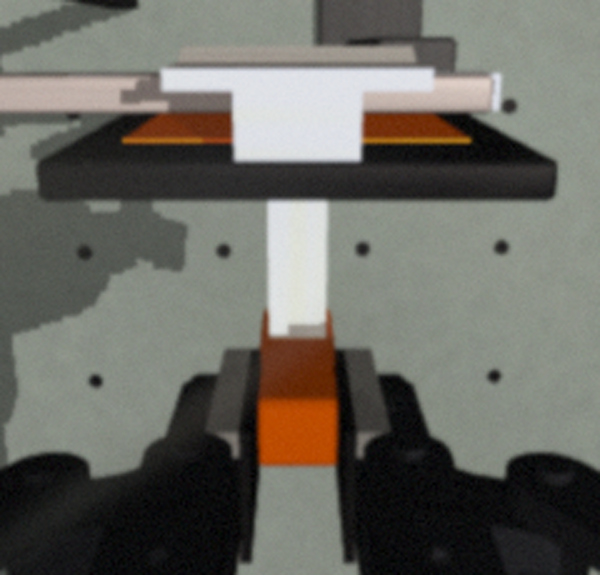

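```bash
python3 - <<'E'
from h import *
from cell import arm
o=arm.observe();k=cam(arm.camera("wrist"),o)
for n,u,v,z in(("platefront",298,198,267),("plateback/web front",298,160,267),("lip rear",298,68,267),("lip L",162,68,267),("lip R",434,68,267),("plate L",38,198,267),("plate R",556,199,267)):
    print(n,plane(k,(200+u/2.5,100+v/2.5),z).round(1))
E
```

```text
platefront [573.6 -41.7 267. ]
plateback/web front [580.8 -41.8 267. ]
lip rear [597.5 -42.  267. ]
lip L [597.8 -17.3 267. ]
lip R [597.2 -66.7 267. ]
plate L [574.2   7.6 267. ]
plate R [572.7 -90.6 267. ]
```

```bash
python3 - <<'E'
from h import *
from cell import arm
O=[180,0,-.7];x,y=538.0,-40.
arm.move_l([x,y,220],O,speed=80);arm.sleep(.1);f0=st(arm,"pre")["contact_force"]
z=220
while z>184:
    z-=1.5 if z>192 else .5
    arm.move_l([x,y,z],O,speed=30);o=arm.observe();d=o["contact_force"]-f0
    if d[2]>4 or np.hypot(d[0],d[1])>6: break
    if int(z*2)%9==0:print(z,o["position"].round(1),d.round(1))
print("stop",z,d.round(1));arm.sleep(.2);o=st(arm,"end");print((o["contact_force"]-f0).round(1),o["torque"].round(2))
E
```

```text
pre 13.88 [537.9 -40.  219.9] [-1.7999e+02  2.0000e-02 -7.0000e-01] F [-2.  -0.7 -2.5] w 14.0 g 58.5
stop 190.5 [-1.4  1.1  5. ]
end 19.33 [538.1 -40.  190.7] [ 1.7999e+02 -1.0000e-02 -7.0000e-01] F [-4.   0.2  2.7] w 14.1 g 59.0
[-2.   0.9  5.2] [ 0.1   1.2  -0.13]
```

```bash
python3 - <<'E'
from h import *
from cell import arm
O=[180,0,-.7];X=lambda y:537.6+.0128*(y+40)
f0=np.array([-2,-.7,-2.5])
arm.move_l([X(-40),-40,193],O,speed=20);arm.sleep(.15);f0=st(arm,"lifted")["contact_force"]
for y in(-5,30,62):
    arm.move_l([X(y),y,193],O,speed=60);o=st(arm);d=o["contact_force"]-f0
    if np.linalg.norm(d)>12:raise SystemExit("force")
z=193
while z>188:
    z-=.5;arm.move_l([X(62),62,z],O,speed=15);o=arm.observe();d=o["contact_force"]-f0
    if d[2]>4:break
st(arm,f"touch {z}")
E
```

```text
lifted 19.76 [537.6 -40.1 193. ] [ 1.8e+02 -1.0e-02 -7.0e-01] F [-1.7  0.3  0.1] w 14.3 g 58.8
 20.49 [538.2  -4.2 193.1] [-1.7995e+02 -2.0000e-02 -6.4000e-01] F [-2.4  0.5 -0.4] w 14.4 g 58.8
 21.23 [538.6  30.6 193. ] [-1.7996e+02 -1.0000e-02 -6.6000e-01] F [-1.3  1.5 -2.1] w 14.1 g 58.8
 21.91 [538.9  62.7 193. ] [-179.96   -0.     -0.65] F [-0.6  0.8 -2.6] w 14.0 g 58.8
touch 188.5 24.16 [538.6  62.1 188.8] [ 1.7998e+02  3.0000e-02 -6.9000e-01] F [-6.2 -0.8  4.6] w 14.1 g 59.5
```

```bash
python3 - <<'E'
from h import *
from cell import arm
O=[180,0,-.7];X=lambda y:538.1+.0128*(y-62)
y=62;z=189.
arm.move_l([X(y),y,z],O,speed=15);arm.sleep(.1);st(arm,"x adj")
while y<84:
    y+=1;arm.move_l([X(y),y,z],O,speed=15);o=arm.observe();F=o["contact_force"];print(y,o["position"].round(1),F.round(1))
    if np.abs(F[1])>12 or F[2]>12 or F[2]<-1.2 and y>64: break
st(arm,"stop")
E
```

```text
x adj 24.51 [538.6  62.  189. ] [-1.7998e+02 -6.0000e-02 -7.0000e-01] F [-0.1  0.2 -0.4] w 13.8 g 58.9
63 [538.3  63.  189. ] [-0.6 -0.2 -1.6]
64 [538.2  64.1 189. ] [ 0.2 -0.3 -1.8]
65 [538.1  65.2 189. ] [ 0.6 -0.  -1.9]
stop 25.26 [538.1  65.2 189. ] [-180.      0.     -0.69] F [ 0.6 -0.  -1.9] w 14.2 g 58.8
```

```bash
python3 - <<'E'
from h import *
from cell import arm
O=[180,0,-.7];X=lambda y:538.1+.0128*(y-62)
y=65;z=189.
while z>184:
    z-=.5;arm.move_l([X(y),y,z],O,speed=20);o=arm.observe();F=o["contact_force"];print(z,o["position"].round(1),F.round(1))
    if F[2]>1.5:break
while y<84 and z>184.5:
    y+=1;arm.move_l([X(y),y,z],O,speed=15);o=arm.observe();F=o["contact_force"];print(y,o["position"].round(1),F.round(1))
    if np.abs(F[1])>10 or F[2]>14 or F[2]<-1.2: break
st(arm,"stop")
E
```

```text
188.5 [538.1  65.2 188.6] [-0.1  0.3  0. ]
188.0 [538.1  65.1 188.2] [-2.2  1.2  2.1]
66 [538.1  65.4 188.1] [-2.1 -2.1  2.6]
67 [538.1  66.1 188. ] [-3.1 -4.4  3.8]
68 [538.1  67.7 187.9] [-3.3 -3.1  3.1]
69 [538.3  70.4 187.7] [ 0.  -0.5 -1.4]
stop 26.76 [538.3  70.4 187.7] [-1.7988e+02 -4.0000e-02 -6.3000e-01] F [ 0.  -0.5 -1.4] w 14.0 g 58.7
```

```bash
python3 - <<'E'
from h import *
from cell import arm
O=[180,0,-.7];X=lambda y:538.1+.0128*(y-62)
y=70.;z=188.
arm.move_l([X(y),y,z],O,speed=15)
while z>176:
    z-=1;arm.move_l([X(y),y,z],O,speed=20);o=arm.observe();F=o["contact_force"];print(z,round(y,1),o["position"].round(1),F.round(1))
    if F[2]>3: 
        if o["position"][2]<183.5: break
        z+=1; y+=.7
        arm.move_l([X(y),y,z],O,speed=15)
        if y>76: break
st(arm,"stop")
E
```

```text
187.0 70.0 [538.2  70.  186.9] [-0.3  0.4 -1.3]
186.0 70.0 [538.1  70.  185.9] [ 0.5 -0.3 -1.7]
185.0 70.0 [538.1  70.  184.9] [ 0.7  0.2 -1.9]
184.0 70.0 [538.2  70.  183.9] [ 0.4 -0.6 -1.7]
183.0 70.0 [538.1  70.  182.9] [ 0.4  0.3 -0.7]
182.0 70.0 [538.1  70.  181.9] [-0.1 -0.2 -1.1]
181.0 70.0 [538.3  70.  181. ] [-0.2  0.2 -1.5]
180.0 70.0 [538.3  70.1 180.3] [-1.7 -0.4  2.2]
179.0 70.0 [538.1  70.1 179.6] [-2.7 -0.7  5.5]
stop 29.26 [538.1  70.1 179.6] [179.98   0.    -0.69] F [-2.7 -0.7  5.5] w 14.0 g 59.7
```

```bash
python3 - <<'E'
from h import *
from cell import arm
O=[180,0,-.7];x,y=538.2,70.
arm.move_l([x,y,180.2],O,speed=15);arm.sleep(.1);st(arm,"pre")
arm.open_gripper();arm.sleep(.3);st(arm,"open")
arm.move_l([x,y,270],O,speed=80);arm.sleep(.1)
arm.move_l([x-60,y-60,340],O,speed=150);arm.sleep(.4);o=st(arm,"away")
c=arm.camera("wrist");s=arm.camera("side")["img"];cv2.imwrite("pics/w9.png",c["img"])
im=np.vstack([cv2.resize(c["img"][60:260,140:460],(640,400)),cv2.resize(s[150:250,200:360],(320,200),interpolation=cv2.INTER_CUBIC).repeat(1,0) if 0 else cv2.copyMakeBorder(cv2.resize(s[150:215,210:360],None,fx=3,fy=3,interpolation=cv2.INTER_CUBIC),0,0,0,190,cv2.BORDER_CONSTANT)])
cv2.imwrite("pics/final.png",im);print(im.shape)
E
```

```text
pre 29.61 [538.4  70.1 180.2] [-1.7999e+02 -2.0000e-02 -7.0000e-01] F [-0.9  0.3  2.7] w 14.3 g 59.1
open 30.6 [538.2  70.  180.2] [-180.    -0.    -0.7] F [-0.2  0.9  0.3] w 85.4 g 0.0
away 33.26 [478.2  10.3 339.8] [-1.7997e+02  2.0000e-02 -6.7000e-01] F [ 1.1 -0.8 -0. ] w 85.4 g 0.0
(595, 640, 3)
```

View pics/final.png

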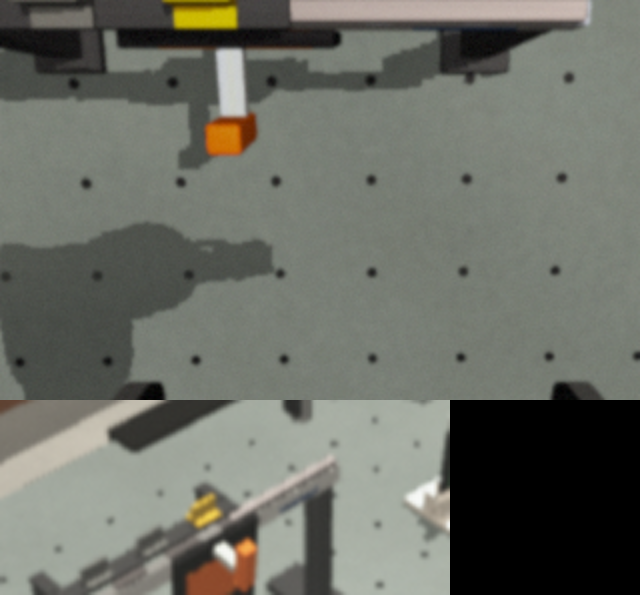

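The carrier hangs upright on the rail with its grip below the yellow flag (top view, about 225,130; the flag is at 205,15). Its plate is parallel to the blade and the gripper is clear.

```bash
python3 -c "
from cell import arm
print(arm.close_job())"
```

```text
the job is handed in; nothing more can be done
None
```

I hooked the amber carrier over the open end, slid it under the cover strip and lowered it about 8 mm into the notch under the yellow flag, where it was hanging clear of the gripper; I handed the job in at about 33 s, and no verdict came back.

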